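# Weigh two connecting rods and load the heavier in the rod fixture

## Task

These two connecting rods look alike but one is heavier. Lay one on each plate of the trip balance, let go and watch which side drops; then take the rod from the side that dropped to the swivel fixture, turn it about under light pressure until it drops with its big end over the stub and its small end over the pin, and press it fully home without forcing anything. Leave the lighter rod lying on its plate, and do not disturb the other things on the bench.

Things in the scene. Friction and masses are not known exactly. Their poses are not given: they have to be found in the camera images.
- rod_a: One of two outwardly identical bare-steel connecting rods, lying flat, 127 mm long, 20 mm thick; which is heavier cannot be seen. Origin: on the underside, below the grip place and within 10 mm of the centre of mass; x from big end to small end, z up. The shank there is a bar 14 mm wide, 14 mm deep (3 to 17 mm above the underside), from x = -12 to +41 mm: pinch it across y.
- rod_a_big (a point): Point of rod_a: centre of the big-end bore at the underside, at x = -36 mm. The big end is a ring of outer diameter 48 mm, bore 36 mm, 58 mm wide over its bolt bosses.
- rod_a_small (a point): Point of rod_a: centre of the small-end bore at the underside, at x = +54 mm. The small end is a ring of outer diameter 26 mm, bore 14 mm.
- rod_b: The other connecting rod: same shape, sizes and frame as rod_a. One of the two weighs 0.26 to 0.28 kg, the other 0.32 to 0.35 kg.
- rod_b_big (a point): Point of rod_b: centre of the big-end bore at the underside. On the fixture, three sprung balls stand 1.6 mm proud of the stub: the big end meets them 12 mm above the seat, does not pass them by its own weight, and takes about 5 to 12 N of push; then it slides down to the seat.
- rod_b_small (a point): Point of rod_b: centre of the small-end bore at the underside.
- balance: Two-plate trip balance fixed to the bench: grey cast base 110 by 300 mm, plates carried high on the ends of a pivoted beam. Origin: centre of the base on the bench; y along the beam, z up. The plates' axes are 90 mm either side of the pivot along y and 6 mm to +x; a pointer stands in the gap between the plates, below plate height.
- beam (a joint): Tilt of the balance beam, rad: 0 level (as when empty), stops at -0.12 and +0.12. Positive: the left plate (balance's +y) is up, the right one down. Damped: with both rods on, the heavier side sinks to its stop within about 3 s. The plates stay level, each rising or sinking up to 11 mm; an empty plate yields to the lightest touch until its stop.
- plate_left_top (a point): Centre of the top face of the flat round plate (diameter 120 mm, 5 mm thick) at the balance's +y end; about 100 mm above the bench when level; moves with the plate.
- plate_right_top (a point): The same for the plate at the balance's -y end. Each plate sits on a rubber cushion that gives about 0.5 mm per newton.
- fixture: Swivel rod fixture: round grey base (112 mm) bolted to the bench by lugs along its x; on it an aluminium bar 160 x 62 x 12 mm with two steel posts, 45 mm each side of the centre. Origin: base centre on the bench. The bar turns stiffly (about 0.6 Nm) and was left anywhere within 0.35 rad either way of base x, stub towards -x; its angle is not measured: find it by feel or by eye.
- piston: Bystander: aluminium piston standing on the bench, diameter 52 mm, 48 mm high. Leave alone.
- spanner: Bystander: steel spanner lying on the bench, 170 mm long. Leave alone.
- jar: Bystander: lidded clear jar, diameter 68 mm, 75 mm high. Leave alone.
- rod_a_mid (a point): Point of rod_a: midway between its two bores, at the underside (x = +9 mm).
- rod_b_mid (a point): Point of rod_b: midway between its two bores, at the underside (x = +9 mm).
- seat_axis (a point): Swivel axis of the fixture at the height of the two round seat faces (34 mm above the bench). A rod is home with its midpoint here and both ends down on the seats. Big stub: 34 mm diameter, 24 mm above its seat; small pin: 12 mm, 16 mm above its seat; both 2 mm chamfered, 1 mm clearance all round in the bores, so the stub is found first, then the pin.

How it is judged:
By the outcome, as a careful person would: the job done as asked, in the order asked, and still so for the second after the job is handed in, with the robot touching nothing.
It also fails if it takes over 72 s, if anything falls off the work surface, if the arm or the gripper's body presses on something with over 40 N, if the wrist force passes 120 N, or if a joint passes its speed limit or range.

## Robot

A 6-joint arm with a two-finger parallel gripper is mounted at the origin on the work surface. World frame = base frame: x ahead of the robot, y to its left, z up, the work surface at z = 0. Lengths are in m, angles in rad, forces in N, time in s.
With the tool pointing down it reaches from about 0.375 to 0.9 m from the base axis. Payload 3.1 kg.
Tool frame: the origin (TCP) lies midway between the tips of the shut fingers; the grasp point (between the pads) lies 19 mm behind it (manip.grasp_offset is the distance from the TCP to the grasp point, in m); z points along the fingers, y is the line along which they close (so a half turn about z gives the same grasp; the last joint's range is limited). The gripper opens to 85 mm and grips with 20 to 120 N. Pads are 22 mm wide; open, the fingers measure 114 mm over their backs; the gripper's body (76 mm by 85 mm) begins 54 mm behind the grasp point. The pads swing forward as they close: fully open they stand 13 mm farther back than shut.
Start: joints at [1.012, 0.527, 1.433, -0, 1.181, -0.178], TCP at [0.232, 0.58, 0.231] pointing down, gripper open.
Joint ranges: [-3.08, 3.08], [-0.75, 2.2], [0.22, 2.44], [-1.43, 4.57], [0, 2.65], [-2.85, 2.85]. Speed limits (rad/s): [2.79, 2.79, 3.14, 3.14, 3.14, 3.14].

## Interface

Orientations are given as a unit quaternion [x, y, z, w].
In Python, from station import sensors, cams, order, manip gives the robot as it stands.
- The arm moves only by the tool move_arm, never from a script. Its argument "targets" is a list of rows, each an object of numbers: "dx", "dy", "dz": the shift along the world's x, y, z normalised to -1 to 1, where 1 is 25 mm; "rx", "ry", "rz": the turn, a rotation vector about the world's x, y, z normalised to -1 to 1, where 1 is 30 degrees. A call has exactly 10 rows; each row shifts and turns the commanded pose from where the row before left it; what a row does not reach is not made up. A row lasts 1/8 s, in which the tool goes at most 62.5 mm and 10.7 degrees, less where a joint would pass 70% of its speed; a pose out of reach is approached as far as the arm can. A call with a number of a shift or a turn outside -1 to 1 is refused whole. A call with a gripper value outside its range is refused whole. "claw" is the opening in per cent of the stroke, from 0 (shut) to 100 (fully open), set as the call begins (left out, the last holds). The fingers move at their own pace and stop on an object; "newtons" is the grip in N (left out, the last holds). Time passes only in rows, so rows that do not move let the fingers close, or fill a call up. It gives the time, the measured TCP pose, the force, the opening and the grip force at its end, in the units of the state.
- sensors.sense(): the state, without advancing time (a new reading comes with each control period).
- cams.snapshot(name): name is "scene" or "top"; returns the picture (400x640x3 uint8, red, green, blue); there is no depth.
- cams.camera_model(name): a dict with "fx", "fy", "cx", "cy" (pixels), "distortion" ([k1, k2, p1, p2, k3] as OpenCV has them; the pictures are not rectified), "extrinsics" (4x4, takes a point from world to camera coordinates). Camera axes: x right, y down, z forward; pixel columns grow to the right and rows downward; lengths in m; the calibration is good to about 2 mm. A picture is of the moment at which its call begins. camera_model takes no time and is no camera call.
- order.sign_off(): hands the job in; it is judged then, once.
The state is a dict: "t": time; "q": joint angles; "qd": joint speeds; "tau": joint torques, N m; "tcp_pos": TCP position; "tool_rot": TCP orientation; "force": force on the tool from outside, world axes, zero at the start; "ft_torque": the same for the moment, N m; "finger_gap": opening from 0.0 (shut) to 1.0 (fully open); "gripper_force": force on a finger pad.
Only numpy, scipy, OpenCV 4.12 (cv2) and the standard library are available. Lean on these libraries where they do the work, as an engineer would, in place of code of your own. Each camera call takes 0.05 s, during which the arm holds its last target. There are 200 camera calls.

## Working session

There is one attempt and no reset: what is moved stays moved. The work goes in short steps, Python scripts to look and compute and a tool call to move; the robot and the scene stay as the last step left them, time stands still between calls to the robot, and variables do not carry over. Pictures are saved under pics/ and viewed, at most 10 in all, crops included, and the job is handed in when it is done.

Besides the shell and the picture viewer there is one more tool, called in YAML: its name, and indented under it one key for each argument. move_arm: Moves the arm, as the interface text tells. Scaled input: -1 to 1 covers 25 mm each way for a shift and 30 degrees each way for a turn. Its arguments: {"type":"object","properties":{"targets":{"type":"array"},"claw":{"type":"number"},"newtons":{"type":"number"}},"required":["targets"]}

```bash
mkdir -p pics; python3 - <<'E'
from station import sensors,cams,order,manip
import cv2,numpy as np
for n in("scene","top"):
    cv2.imwrite(f"pics/{n}0.png",cams.snapshot(n)[:,:,::-1])
    m=cams.camera_model(n);print(n,m["fx"],m["cx"],m["cy"],m["distortion"],np.round(m["extrinsics"],3).tolist())
s=sensors.sense();print(s["t"],s["tcp_pos"],s["tool_rot"],s["force"],manip.grasp_offset)
E
```

```text
scene 483.120269339288 315.999668812927 199.40031747340905 [-0.13965422  0.          0.          0.          0.        ] [[0.468, 0.884, 0.007, -0.204], [0.772, -0.405, -0.49, -0.442], [-0.43, 0.235, -0.872, 1.682], [0.0, 0.0, 0.0, 1.0]]
top 389.62522794586806 326.86492818072446 204.0024819650313 [-0.05216561  0.          0.          0.          0.        ] [[-0.013, -0.999, -0.036, -0.038], [-0.996, 0.017, -0.091, 0.584], [0.091, 0.034, -0.995, 1.097], [0.0, 0.0, 0.0, 1.0]]
0.1 [0.23191902 0.57968589 0.2304279 ] [ 1.89253875e-01  9.81927701e-01 -9.15692505e-04 -3.49804075e-04] [-0.25906544  0.12863004 -0.0541032 ] 0.0187
```

View pics/scene0.png

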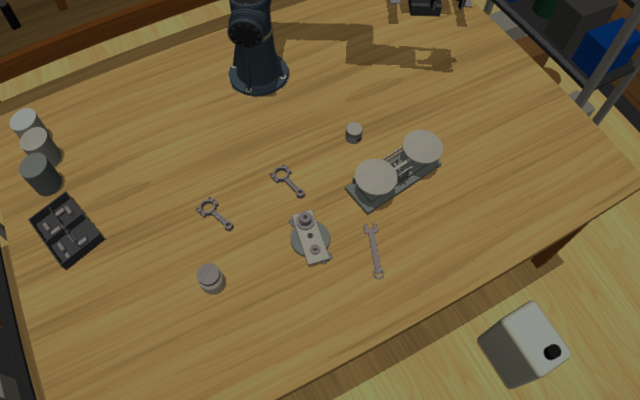

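View pics/top0.png

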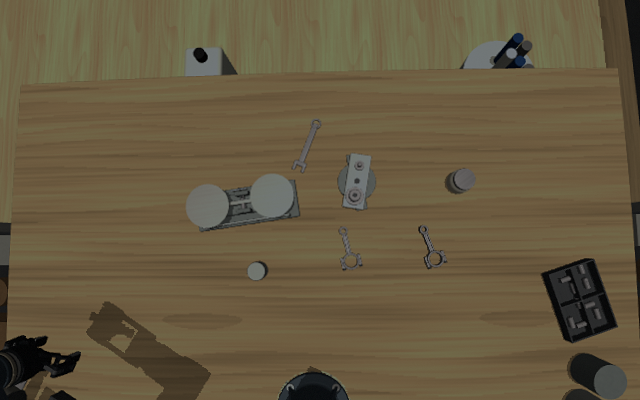

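The top view shows the balance plates near (208,206) and (272,195), the fixture at (357,182), and the rods near (350,248) and (432,248). I'll enlarge this area.

```bash
cat > h.py <<'E'
import cv2,numpy as np
from station import cams,sensors
def px2w(n,uv,z):
    m=cams.camera_model(n);K=np.array([[m["fx"],0,m["cx"]],[0,m["fy"],m["cy"]],[0,0,1]])
    p=cv2.undistortPoints(np.array(uv,float).reshape(-1,1,2),K,np.array(m["distortion"])).reshape(-1,2)
    E=np.array(m["extrinsics"]);R,t=E[:3,:3],E[:3,3];c=-R.T@t
    d=np.c_[p,np.ones(len(p))]@R
    z=np.broadcast_to(z,len(p))
    return c+d*((z-c[2])/d[:,2])[:,None]
def crop(n,x0,y0,x1,y1,k,f):
    im=cams.snapshot(n)[y0:y1,x0:x1,::-1];cv2.imwrite(f,cv2.resize(im,None,fx=k,fy=k,interpolation=cv2.INTER_CUBIC))
E
python3 - <<'E'
import cv2
im=cv2.imread("pics/top0.png")
a=cv2.resize(im[140:280,180:310],None,fx=3,fy=3,interpolation=cv2.INTER_CUBIC)
b=cv2.resize(im[140:280,325:455],None,fx=3,fy=3,interpolation=cv2.INTER_CUBIC)
import numpy as np
cv2.imwrite("pics/c1.png",np.clip(np.hstack([a,b])*1.6,0,255).astype('uint8'))
E
```

```text
(no output)
```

View pics/c1.png

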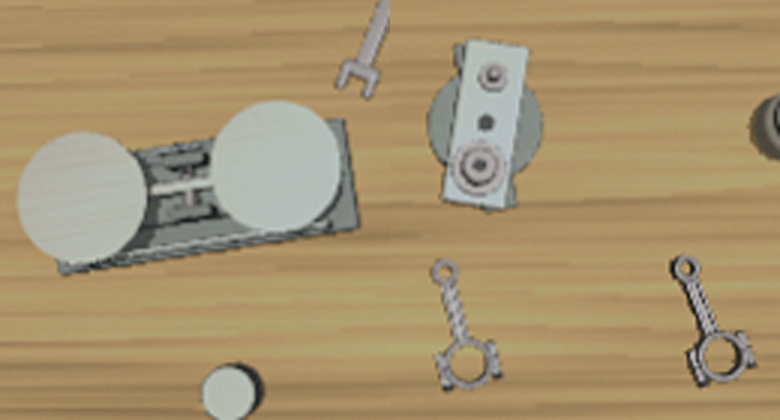

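The crop shows plates at (82,198) and (276,166). Rod 1 has its small end at (445,272) and big end at (468,362); rod 2 has them at (684,267) and (720,357). The pin is at (493,75) and the stub at (480,165).

```bash
python3 - <<'E'
from h import *
L=lambda u,v:(u/3+180-1/3,v/3+140-1/3)
R=lambda u,v:((u-390)/3+325-1/3,v/3+140-1/3)
n=["pl","pr","s1","b1","s2","b2","pin","stub","dot"]
w=px2w("top",[L(82,198),L(276,166),R(445,272),R(468,362),R(684,267),R(720,357),R(493,75),R(480,165),R(486,122)],[.1,.1,.02,.02,.02,.02,.05,.058,.026])
w=dict(zip(n,w))
for k in n:print(k,w[k].round(4))
for a,b in(("s1","b1"),("s2","b2"),("pin","stub"),("pl","pr")):
    d=w[a]-w[b];print(a,b,np.hypot(d[0],d[1]),np.arctan2(d[1],d[0]),"grip",(w[b]+d*.4)[:2], "mid",((w[a]+w[b])/2)[:2])
from scipy.spatial.transform import Rotation as Ro
s=sensors.sense();print(Ro.from_quat(s["tool_rot"]).as_matrix().round(3))
E
```

```text
pl [0.5771 0.2785 0.1   ]
pr [0.6032 0.1002 0.1   ]
s1 [ 0.5067 -0.0919  0.02  ]
b1 [ 0.4209 -0.1123  0.02  ]
s2 [ 0.508  -0.3201  0.02  ]
b2 [ 0.4222 -0.3513  0.02  ]
pin [ 0.6914 -0.1403  0.05  ]
stub [ 0.605 -0.126  0.058]
dot [ 0.6502 -0.1338  0.026 ]
s1 b1 0.0882817157047 0.23380924241951706 grip [ 0.45520869 -0.1041446 ] mid [ 0.46379666 -0.10209924]
s2 b2 0.09134361923063335 0.34962451181396936 grip [ 0.45653786 -0.33882885] mid [ 0.46511961 -0.33569992]
pin stub 0.08759905390632462 -0.164282729057997 grip [ 0.63953508 -0.13169563] mid [ 0.64817704 -0.13312827]
pl pr 0.18021467664053206 1.7162764590046353 grip [0.59273363 0.17155848] mid [0.5901211  0.18938957]
[[-0.928  0.372 -0.001]
 [ 0.372  0.928 -0.002]
 [ 0.    -0.002 -1.   ]]
```

move_arm:
  targets:
    - {"dx": 0.31,"dy": -0.91,"rz": -0.161}
    - {"dx": 0.31,"dy": -0.91,"rz": -0.161}
    - {"dx": 0.31,"dy": -0.91,"rz": -0.161}
    - {"dx": 0.31,"dy": -0.91,"rz": -0.161}
    - {"dx": 0.31,"dy": -0.91,"rz": -0.161}
    - {"dx": 0.31,"dy": -0.91,"rz": -0.161}
    - {"dx": 0.31,"dy": -0.91,"rz": -0.161}
    - {"dx": 0.31,"dy": -0.91,"rz": -0.161}
    - {"dx": 0.31,"dy": -0.91,"rz": -0.161}
    - {"dx": 0.31,"dy": -0.91,"rz": -0.161}

```text
schema error: expected keys dx, dy, dz, rx, ry, rz
```

move_arm:
  targets:
    - {"dx": 0.31,"dy": -0.91,"rz": -0.161}
    - {"dx": 0.31,"dy": -0.91,"rz": -0.161}
    - {"dx": 0.31,"dy": -0.91,"rz": -0.161}
    - {"dx": 0.31,"dy": -0.91,"rz": -0.161}
    - {"dx": 0.31,"dy": -0.91,"rz": -0.161}
    - {"dx": 0.31,"dy": -0.91,"rz": -0.161}
    - {"dx": 0.31,"dy": -0.91,"rz": -0.161}
    - {"dx": 0.31,"dy": -0.91,"rz": -0.161}
    - {"dx": 0.31,"dy": -0.91,"rz": -0.161}
    - {"dx": 0.31,"dy": -0.91,"rz": -0.161}

```text
schema error: expected keys dx, dy, dz, rx, ry, rz
```

move_arm:
  targets:
    - {"dx": 0.31,"dy": -0.91,"rz": -0.161}
    - {"dx": 0.31,"dy": -0.91,"rz": -0.161}
    - {"dx": 0.31,"dy": -0.91,"rz": -0.161}
    - {"dx": 0.31,"dy": -0.91,"rz": -0.161,"dz": -0.6}
    - {"dx": 0.31,"dy": -0.91,"rz": -0.161,"dz": -0.6}
    - {"dx": 0.31,"dy": -0.91,"rz": -0.161,"dz": -0.6}
    - {"dx": 0.31,"dy": -0.91,"rz": -0.161,"dz": -0.6}
    - {"dx": 0.31,"dy": -0.91,"rz": -0.161,"dz": -0.6}
    - {"dx": 0.31,"dy": -0.91,"rz": -0.161,"dz": -0.6}
    - {"dx": 0.31,"dy": -0.91,"rz": -0.161,"dz": -0.6}

```text
schema error: expected keys dx, dy, dz, rx, ry, rz
```

```bash
cat >> h.py <<'E'
from scipy.spatial.transform import Rotation as Ro
def st():
    s=sensors.sense();R=Ro.from_quat(s["tool_rot"]).as_matrix();x=R[:,0]
    a=np.degrees(np.arctan2(x[1],x[0]));a=(a+90)%180-90
    print("t%.2f"%s["t"],np.round(s["tcp_pos"],4),"rodyaw %.2f"%a,"zax",R[:,2].round(3),"F",np.round(s["force"],2),"T",np.round(s["ft_torque"],2),"gap %.3f gf %.1f"%(s["finger_gap"],s["gripper_force"]),"q6 %.2f"%s["q"][5])
E
python3 -c "
from h import *
st();crop('scene',180,140,380,290,4,'pics/s1.png')"
```

```text
t0.10 [0.2319 0.5797 0.2304] rodyaw -21.82 zax [-0.001 -0.002 -1.   ] F [-0.26  0.13 -0.05] T [ 0.02 -0.01  0.05] gap 0.999 gf 0.0 q6 -0.18
```

View pics/s1.png

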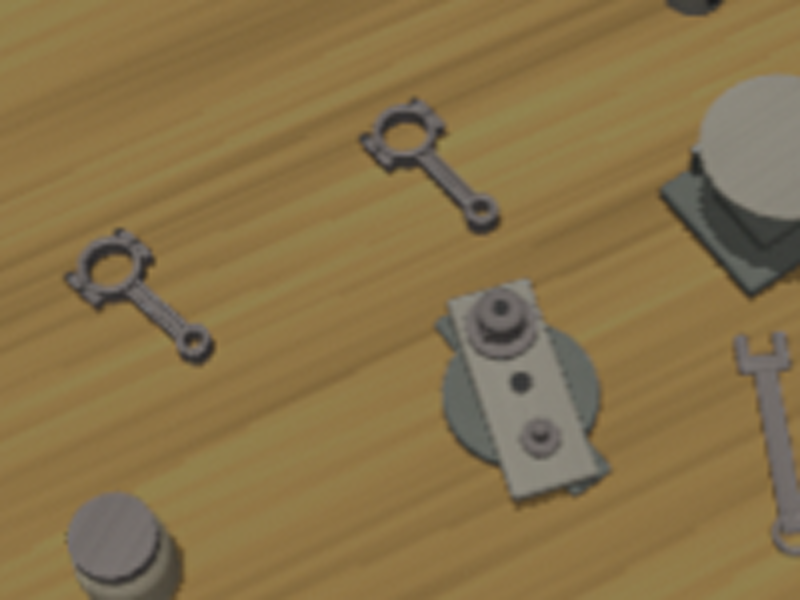

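All six keys are required in each row. This scene crop gives me a cross-check: rod 1 big end (407,133) and small end (482,210), rod 2 big end (112,265) and small end (195,342), stub (502,308) and pin (542,430).

```bash
python3 - <<'E'
from h import *
f=lambda u,v:(u/4+180-.4,v/4+140-.4)
print(px2w("scene",[f(407,133),f(482,210),f(112,265),f(195,342),f(502,308),f(542,430)],[.02,.02,.02,.02,.058,.05]).round(4))
E
```

```text
[[ 0.4226 -0.112   0.02  ]
 [ 0.5088 -0.0924  0.02  ]
 [ 0.4245 -0.3525  0.02  ]
 [ 0.5105 -0.3228  0.02  ]
 [ 0.6054 -0.1252  0.058 ]
 [ 0.6968 -0.142   0.05  ]]
```

move_arm:
  targets:
    - {"dx": 0.31,"dy": -0.91,"dz": 0,"rx": 0,"ry": 0,"rz": -0.161}
    - {"dx": 0.31,"dy": -0.91,"dz": 0,"rx": 0,"ry": 0,"rz": -0.161}
    - {"dx": 0.31,"dy": -0.91,"dz": 0,"rx": 0,"ry": 0,"rz": -0.161}
    - {"dx": 0.31,"dy": -0.91,"dz": 0,"rx": 0,"ry": 0,"rz": -0.161}
    - {"dx": 0.31,"dy": -0.91,"dz": 0,"rx": 0,"ry": 0,"rz": -0.161}
    - {"dx": 0.31,"dy": -0.91,"dz": 0,"rx": 0,"ry": 0,"rz": -0.161}
    - {"dx": 0.31,"dy": -0.91,"dz": 0,"rx": 0,"ry": 0,"rz": -0.161}
    - {"dx": 0.31,"dy": -0.91,"dz": 0,"rx": 0,"ry": 0,"rz": -0.161}
    - {"dx": 0.31,"dy": -0.91,"dz": 0,"rx": 0,"ry": 0,"rz": -0.161}
    - {"dx": 0.31,"dy": -0.91,"dz": 0,"rx": 0,"ry": 0,"rz": -0.161}

```text
t: 1.4
tcp_pos: [0.3098, 0.3519, 0.2312]
tool_rot: [0.576, 0.818, -0.0, -0.0]
force: [-0.2, 0.2, -0.1]
finger_gap: 0.999
gripper_force: 0.0
```

move_arm:
  targets:
    - {"dx": 0.31,"dy": -0.91,"dz": 0,"rx": 0,"ry": 0,"rz": -0.161}
    - {"dx": 0.31,"dy": -0.91,"dz": 0,"rx": 0,"ry": 0,"rz": -0.161}
    - {"dx": 0.31,"dy": -0.91,"dz": 0,"rx": 0,"ry": 0,"rz": -0.161}
    - {"dx": 0.31,"dy": -0.91,"dz": 0,"rx": 0,"ry": 0,"rz": -0.161}
    - {"dx": 0.31,"dy": -0.91,"dz": 0,"rx": 0,"ry": 0,"rz": -0.161}
    - {"dx": 0.31,"dy": -0.91,"dz": 0,"rx": 0,"ry": 0,"rz": -0.161}
    - {"dx": 0.31,"dy": -0.91,"dz": 0,"rx": 0,"ry": 0,"rz": -0.161}
    - {"dx": 0.31,"dy": -0.91,"dz": 0,"rx": 0,"ry": 0,"rz": -0.161}
    - {"dx": 0.31,"dy": -0.91,"dz": 0,"rx": 0,"ry": 0,"rz": -0.161}
    - {"dx": 0.31,"dy": -0.91,"dz": 0,"rx": 0,"ry": 0,"rz": -0.161}

```text
t: 2.65
tcp_pos: [0.3873, 0.1245, 0.2313]
tool_rot: [0.86, 0.511, -0.0, -0.0]
force: [-0.1, 0.2, -1.0]
finger_gap: 0.997
gripper_force: 0.0
```

```bash
python3 -c "
from h import *
st()"
```

```text
t2.65 [0.3873 0.1245 0.2313] rodyaw 61.42 zax [-0.  0. -1.] F [-0.11  0.19 -1.04] T [-0.03  0.    0.  ] gap 0.997 gf 0.0 q6 0.53
```

move_arm:
  targets:
    - {"dx": 0.31,"dy": -0.91,"dz": -0.6,"rx": 0,"ry": 0,"rz": -0.161}
    - {"dx": 0.31,"dy": -0.91,"dz": -0.6,"rx": 0,"ry": 0,"rz": -0.161}
    - {"dx": 0.31,"dy": -0.91,"dz": -0.6,"rx": 0,"ry": 0,"rz": -0.161}
    - {"dx": 0.31,"dy": -0.91,"dz": -0.6,"rx": 0,"ry": 0,"rz": -0.161}
    - {"dx": 0.31,"dy": -0.91,"dz": -0.6,"rx": 0,"ry": 0,"rz": -0.161}
    - {"dx": 0.31,"dy": -0.91,"dz": -0.6,"rx": 0,"ry": 0,"rz": -0.161}
    - {"dx": 0.31,"dy": -0.91,"dz": -0.6,"rx": 0,"ry": 0,"rz": -0.161}
    - {"dx": 0.31,"dy": -0.91,"dz": -0.6,"rx": 0,"ry": 0,"rz": -0.161}
    - {"dx": 0.31,"dy": -0.91,"dz": -0.6,"rx": 0,"ry": 0,"rz": -0.161}
    - {"dx": 0.31,"dy": -0.87,"dz": -0.6,"rx": 0,"ry": 0,"rz": -0.161}

```text
t: 3.9
tcp_pos: [0.4651, -0.1022, 0.0807]
tool_rot: [0.993, 0.114, 0.0, 0.0]
force: [0.2, 0.5, -0.2]
finger_gap: 1.0
gripper_force: 0.0
```

```bash
python3 -c "
from h import *
st()"
```

```text
t3.90 [ 0.4651 -0.1022  0.0807] rodyaw 13.11 zax [ 0. -0. -1.] F [ 0.16  0.45 -0.16] T [ 0.02 -0.04 -0.01] gap 1.000 gf 0.0 q6 0.89
```

move_arm:
  targets:
    - {"dx": 0,"dy": 0,"dz": -0.35,"rx": 0,"ry": 0,"rz": 0}
    - {"dx": 0,"dy": 0,"dz": -0.35,"rx": 0,"ry": 0,"rz": 0}
    - {"dx": 0,"dy": 0,"dz": -0.35,"rx": 0,"ry": 0,"rz": 0}
    - {"dx": 0,"dy": 0,"dz": -0.35,"rx": 0,"ry": 0,"rz": 0}
    - {"dx": 0,"dy": 0,"dz": -0.35,"rx": 0,"ry": 0,"rz": 0}
    - {"dx": 0,"dy": 0,"dz": -0.35,"rx": 0,"ry": 0,"rz": 0}
    - {"dx": 0,"dy": 0,"dz": -0.35,"rx": 0,"ry": 0,"rz": 0}
    - {"dx": 0,"dy": 0,"dz": -0.3,"rx": 0,"ry": 0,"rz": 0}
    - {"dx": 0,"dy": 0,"dz": -0.2,"rx": 0,"ry": 0,"rz": 0}
    - {"dx": 0,"dy": 0,"dz": -0.16,"rx": 0,"ry": 0,"rz": 0}
  claw: 60

```text
t: 5.15
tcp_pos: [0.4647, -0.1013, 0.0032]
tool_rot: [0.993, 0.116, -0.0, -0.0]
force: [-0.1, -0.2, -0.0]
finger_gap: 0.599
gripper_force: 0.0
```

move_arm:
  targets:
    - {"dx": 0,"dy": 0,"dz": 0,"rx": 0,"ry": 0,"rz": 0}
    - {"dx": 0,"dy": 0,"dz": 0,"rx": 0,"ry": 0,"rz": 0}
    - {"dx": 0,"dy": 0,"dz": 0,"rx": 0,"ry": 0,"rz": 0}
    - {"dx": 0,"dy": 0,"dz": 0,"rx": 0,"ry": 0,"rz": 0}
    - {"dx": 0,"dy": 0,"dz": 0,"rx": 0,"ry": 0,"rz": 0}
    - {"dx": 0,"dy": 0,"dz": 0,"rx": 0,"ry": 0,"rz": 0}
    - {"dx": 0,"dy": 0,"dz": 0,"rx": 0,"ry": 0,"rz": 0}
    - {"dx": 0,"dy": 0,"dz": 0,"rx": 0,"ry": 0,"rz": 0}
    - {"dx": 0,"dy": 0,"dz": 0.2,"rx": 0,"ry": 0,"rz": 0}
    - {"dx": 0,"dy": 0,"dz": 0.4,"rx": 0,"ry": 0,"rz": 0}
  claw: 0
  newtons: 60

```text
t: 6.4
tcp_pos: [0.4641, -0.101, 0.0184]
tool_rot: [0.993, 0.116, -0.001, -0.001]
force: [-0.4, 0.1, -3.4]
finger_gap: 0.144
gripper_force: 59.0
```

```bash
python3 -c "
from h import *
st()"
```

```text
t6.40 [ 0.4641 -0.101   0.0184] rodyaw 13.28 zax [-0.002  0.001 -1.   ] F [-0.42  0.05 -3.37] T [-0.02 -0.06  0.  ] gap 0.144 gf 59.0 q6 0.89
```

move_arm:
  targets:
    - {"dx": 0,"dy": 0.5,"dz": 0.9,"rx": 0,"ry": 0,"rz": 0}
    - {"dx": 0.3,"dy": 0.8,"dz": 0.9,"rx": 0,"ry": 0,"rz": 0}
    - {"dx": 0.6,"dy": 0.85,"dz": 0.9,"rx": 0,"ry": 0,"rz": 0}
    - {"dx": 0.7,"dy": 0.85,"dz": 0.9,"rx": 0,"ry": 0,"rz": 0}
    - {"dx": 0.7,"dy": 0.85,"dz": 0.8,"rx": 0,"ry": 0,"rz": 0}
    - {"dx": 0.7,"dy": 0.85,"dz": 0,"rx": 0,"ry": 0,"rz": 0}
    - {"dx": 0.7,"dy": 0.85,"dz": 0,"rx": 0,"ry": 0,"rz": 0}
    - {"dx": 0.7,"dy": 0.85,"dz": 0,"rx": 0,"ry": 0,"rz": 0}
    - {"dx": 0.7,"dy": 0.85,"dz": 0,"rx": 0,"ry": 0,"rz": 0}
    - {"dx": 0.7,"dy": 0.85,"dz": 0,"rx": 0,"ry": 0,"rz": 0}

```text
t: 7.65
tcp_pos: [0.6093, 0.102, 0.1285]
tool_rot: [0.993, 0.116, -0.001, -0.0]
force: [0.5, 0.8, -3.3]
finger_gap: 0.146
gripper_force: 59.1
```

move_arm:
  targets:
    - {"dx": 0,"dy": 0,"dz": -0.2,"rx": 0,"ry": 0,"rz": 0}
    - {"dx": 0,"dy": 0,"dz": -0.2,"rx": 0,"ry": 0,"rz": 0}
    - {"dx": 0,"dy": 0,"dz": -0.2,"rx": 0,"ry": 0,"rz": 0}
    - {"dx": 0,"dy": 0,"dz": -0.2,"rx": 0,"ry": 0,"rz": 0}
    - {"dx": 0,"dy": 0,"dz": -0.2,"rx": 0,"ry": 0,"rz": 0}
    - {"dx": 0,"dy": 0,"dz": -0.12,"rx": 0,"ry": 0,"rz": 0}
    - {"dx": 0,"dy": 0,"dz": -0.12,"rx": 0,"ry": 0,"rz": 0}
    - {"dx": 0,"dy": 0,"dz": -0.12,"rx": 0,"ry": 0,"rz": 0}
    - {"dx": 0,"dy": 0,"dz": -0.08,"rx": 0,"ry": 0,"rz": 0}
    - {"dx": 0,"dy": 0,"dz": -0.04,"rx": 0,"ry": 0,"rz": 0}

```text
t: 8.9
tcp_pos: [0.6098, 0.1013, 0.0917]
tool_rot: [0.993, 0.116, 0.0, -0.0]
force: [0.1, 0.3, -0.2]
finger_gap: 0.141
gripper_force: 59.3
```

```bash
python3 -c "
from h import *
st()"
```

```text
t8.90 [0.6098 0.1013 0.0917] rodyaw 13.29 zax [ 0.  0. -1.] F [ 0.09  0.34 -0.17] T [0.06 0.08 0.01] gap 0.141 gf 59.3 q6 1.32
```

move_arm:
  targets:
    - {"dx": 0,"dy": 0,"dz": 0,"rx": 0,"ry": 0,"rz": 0}
    - {"dx": 0,"dy": 0,"dz": 0,"rx": 0,"ry": 0,"rz": 0}
    - {"dx": 0,"dy": 0,"dz": 0,"rx": 0,"ry": 0,"rz": 0}
    - {"dx": 0,"dy": 0,"dz": 0,"rx": 0,"ry": 0,"rz": 0}
    - {"dx": 0,"dy": 0,"dz": 0.4,"rx": 0,"ry": 0,"rz": 0}
    - {"dx": 0,"dy": 0,"dz": 0.7,"rx": 0,"ry": 0,"rz": 0}
    - {"dx": -0.2,"dy": -0.4,"dz": 0.7,"rx": 0,"ry": 0,"rz": 0}
    - {"dx": -0.6,"dy": -0.9,"dz": 0,"rx": 0,"ry": 0,"rz": 0}
    - {"dx": -0.6,"dy": -0.9,"dz": 0,"rx": 0,"ry": 0,"rz": 0}
    - {"dx": -0.6,"dy": -0.9,"dz": 0,"rx": 0,"ry": 0,"rz": 0}
  claw: 60

```text
t: 10.15
tcp_pos: [0.5594, 0.0225, 0.1381]
tool_rot: [0.993, 0.116, 0.001, 0.0]
force: [-0.4, -0.2, 0.0]
finger_gap: 0.599
gripper_force: 0.0
```

```bash
python3 -c "
from h import *
st()"
```

```text
t10.15 [0.5594 0.0225 0.1381] rodyaw 13.28 zax [ 0.002 -0.001 -1.   ] F [-0.4  -0.17  0.01] T [-0.03  0.01 -0.04] gap 0.599 gf 0.0 q6 1.18
```

move_arm:
  targets:
    - {"dx": -0.25,"dy": -0.96,"dz": 0,"rx": 0,"ry": 0,"rz": 0.021}
    - {"dx": -0.25,"dy": -0.96,"dz": 0,"rx": 0,"ry": 0,"rz": 0.021}
    - {"dx": -0.25,"dy": -0.96,"dz": 0,"rx": 0,"ry": 0,"rz": 0.021}
    - {"dx": -0.25,"dy": -0.96,"dz": 0,"rx": 0,"ry": 0,"rz": 0.021}
    - {"dx": -0.25,"dy": -0.96,"dz": 0,"rx": 0,"ry": 0,"rz": 0.021}
    - {"dx": -0.25,"dy": -0.96,"dz": 0,"rx": 0,"ry": 0,"rz": 0.021}
    - {"dx": -0.25,"dy": -0.96,"dz": 0,"rx": 0,"ry": 0,"rz": 0.021}
    - {"dx": -0.25,"dy": -0.96,"dz": 0,"rx": 0,"ry": 0,"rz": 0.021}
    - {"dx": -0.25,"dy": -0.96,"dz": -0.2,"rx": 0,"ry": 0,"rz": 0.021}
    - {"dx": -0.25,"dy": -0.96,"dz": -0.4,"rx": 0,"ry": 0,"rz": 0.021}

```text
t: 11.4
tcp_pos: [0.4973, -0.218, 0.1233]
tool_rot: [0.985, 0.17, 0.001, 0.001]
force: [0.4, 1.2, 0.4]
finger_gap: 0.596
gripper_force: 0.0
```

move_arm:
  targets:
    - {"dx": -0.25,"dy": -0.96,"dz": -0.4,"rx": 0,"ry": 0,"rz": 0}
    - {"dx": -0.25,"dy": -0.96,"dz": -0.4,"rx": 0,"ry": 0,"rz": 0}
    - {"dx": -0.25,"dy": -0.96,"dz": -0.4,"rx": 0,"ry": 0,"rz": 0}
    - {"dx": -0.25,"dy": -0.96,"dz": -0.4,"rx": 0,"ry": 0,"rz": 0}
    - {"dx": -0.2,"dy": -0.9,"dz": -0.4,"rx": 0,"ry": 0,"rz": 0}
    - {"dx": 0,"dy": 0,"dz": -0.6,"rx": 0,"ry": 0,"rz": 0}
    - {"dx": 0,"dy": 0,"dz": -0.6,"rx": 0,"ry": 0,"rz": 0}
    - {"dx": 0,"dy": 0,"dz": -0.6,"rx": 0,"ry": 0,"rz": 0}
    - {"dx": 0,"dy": 0,"dz": -0.4,"rx": 0,"ry": 0,"rz": 0}
    - {"dx": 0,"dy": 0,"dz": -0.2,"rx": 0,"ry": 0,"rz": 0}

```text
t: 12.65
tcp_pos: [0.4672, -0.334, 0.0106]
tool_rot: [0.985, 0.17, -0.0, -0.001]
force: [-0.4, -0.3, 0.4]
finger_gap: 0.599
gripper_force: 0.0
```

```bash
python3 -c "
from h import *
st()"
```

```text
t12.65 [ 0.4672 -0.334   0.0106] rodyaw 19.63 zax [-0.001  0.001 -1.   ] F [-0.39 -0.33  0.43] T [-0.   -0.05  0.03] gap 0.599 gf 0.0 q6 0.41
```

move_arm:
  targets:
    - {"dx": 0,"dy": -0.12,"dz": -0.3,"rx": 0,"ry": 0,"rz": 0}
    - {"dx": 0,"dy": 0,"dz": 0,"rx": 0,"ry": 0,"rz": 0}
    - {"dx": 0,"dy": 0,"dz": 0,"rx": 0,"ry": 0,"rz": 0}
    - {"dx": 0,"dy": 0,"dz": 0,"rx": 0,"ry": 0,"rz": 0}
    - {"dx": 0,"dy": 0,"dz": 0,"rx": 0,"ry": 0,"rz": 0}
    - {"dx": 0,"dy": 0,"dz": 0,"rx": 0,"ry": 0,"rz": 0}
    - {"dx": 0,"dy": 0,"dz": 0,"rx": 0,"ry": 0,"rz": 0}
    - {"dx": 0,"dy": 0,"dz": 0,"rx": 0,"ry": 0,"rz": 0}
    - {"dx": 0,"dy": 0,"dz": 0.3,"rx": 0,"ry": 0,"rz": 0}
    - {"dx": 0,"dy": 0,"dz": 0.6,"rx": 0,"ry": 0,"rz": 0}
  claw: 0

```text
t: 13.9
tcp_pos: [0.4668, -0.3372, 0.0267]
tool_rot: [0.985, 0.17, -0.0, -0.001]
force: [0.5, 0.8, -2.8]
finger_gap: 0.141
gripper_force: 60.2
```

```bash
python3 -c "
from h import *
st()"
```

```text
t13.90 [ 0.4668 -0.3372  0.0267] rodyaw 19.58 zax [-0.001  0.001 -1.   ] F [ 0.5   0.82 -2.75] T [ 0.02 -0.12 -0.07] gap 0.141 gf 60.2 q6 0.41
```

move_arm:
  targets:
    - {"dx": 0,"dy": 0.9,"dz": 0.7,"rx": 0,"ry": 0,"rz": 0}
    - {"dx": 0,"dy": 1,"dz": 0.7,"rx": 0,"ry": 0,"rz": 0}
    - {"dx": 0,"dy": 1,"dz": 0.7,"rx": 0,"ry": 0,"rz": 0}
    - {"dx": 0,"dy": 1,"dz": 0.7,"rx": 0,"ry": 0,"rz": 0}
    - {"dx": 0,"dy": 1,"dz": 0.7,"rx": 0,"ry": 0,"rz": 0}
    - {"dx": 0,"dy": 1,"dz": 0.7,"rx": 0,"ry": 0,"rz": 0}
    - {"dx": 0,"dy": 1,"dz": 0.7,"rx": 0,"ry": 0,"rz": 0}
    - {"dx": 0,"dy": 1,"dz": 0.6,"rx": 0,"ry": 0,"rz": 0}
    - {"dx": 0,"dy": 1,"dz": 0,"rx": 0,"ry": 0,"rz": 0}
    - {"dx": 0.2,"dy": 1,"dz": 0,"rx": 0,"ry": 0,"rz": 0}

```text
t: 15.15
tcp_pos: [0.4719, -0.0893, 0.1655]
tool_rot: [0.985, 0.17, 0.001, 0.0]
force: [0.4, -0.4, -2.6]
finger_gap: 0.146
gripper_force: 60.3
```

move_arm:
  targets:
    - {"dx": 0.25,"dy": 1,"dz": 0,"rx": 0,"ry": 0,"rz": 0}
    - {"dx": 0.25,"dy": 1,"dz": 0,"rx": 0,"ry": 0,"rz": 0}
    - {"dx": 0.25,"dy": 1,"dz": 0,"rx": 0,"ry": 0,"rz": 0}
    - {"dx": 0.25,"dy": 1,"dz": 0,"rx": 0,"ry": 0,"rz": 0}
    - {"dx": 0.25,"dy": 1,"dz": 0,"rx": 0,"ry": 0,"rz": 0}
    - {"dx": 0.3,"dy": 1,"dz": 0,"rx": 0,"ry": 0,"rz": 0}
    - {"dx": 0.3,"dy": 1,"dz": 0,"rx": 0,"ry": 0,"rz": 0}
    - {"dx": 0.3,"dy": 1,"dz": 0,"rx": 0,"ry": 0,"rz": 0}
    - {"dx": 0.3,"dy": 1,"dz": 0,"rx": 0,"ry": 0,"rz": 0}
    - {"dx": 0.4,"dy": 1,"dz": 0,"rx": 0,"ry": 0,"rz": 0}

```text
t: 16.4
tcp_pos: [0.5432, 0.1606, 0.1652]
tool_rot: [0.985, 0.17, 0.0, 0.0]
force: [1.1, -1.2, -3.8]
finger_gap: 0.142
gripper_force: 60.3
```

```bash
python3 -c "
from h import *
st()"
```

```text
t16.40 [0.5432 0.1606 0.1652] rodyaw 19.59 zax [ 0.001  0.    -1.   ] F [ 1.05 -1.25 -3.81] T [-0.02 -0.06 -0.03] gap 0.142 gf 60.3 q6 1.32
```

move_arm:
  targets:
    - {"dx": 0.32,"dy": 0.95,"dz": 0,"rx": 0,"ry": 0,"rz": 0}
    - {"dx": 0.32,"dy": 0.95,"dz": 0,"rx": 0,"ry": 0,"rz": 0}
    - {"dx": 0.32,"dy": 0.95,"dz": 0,"rx": 0,"ry": 0,"rz": 0}
    - {"dx": 0.32,"dy": 0.95,"dz": 0,"rx": 0,"ry": 0,"rz": 0}
    - {"dx": 0.32,"dy": 0.95,"dz": 0,"rx": 0,"ry": 0,"rz": 0}
    - {"dx": 0,"dy": 0,"dz": -0.4,"rx": 0,"ry": 0,"rz": 0}
    - {"dx": 0,"dy": 0,"dz": -0.5,"rx": 0,"ry": 0,"rz": 0}
    - {"dx": 0,"dy": 0,"dz": -0.5,"rx": 0,"ry": 0,"rz": 0}
    - {"dx": 0,"dy": 0,"dz": -0.3,"rx": 0,"ry": 0,"rz": 0}
    - {"dx": 0,"dy": 0,"dz": -0.2,"rx": 0,"ry": 0,"rz": 0}

```text
t: 17.65
tcp_pos: [0.5833, 0.278, 0.1158]
tool_rot: [0.985, 0.17, -0.001, 0.0]
force: [0.1, 0.5, -2.7]
finger_gap: 0.146
gripper_force: 60.2
```

move_arm:
  targets:
    - {"dx": 0,"dy": 0,"dz": -0.1,"rx": 0,"ry": 0,"rz": 0}
    - {"dx": 0,"dy": 0,"dz": -0.06,"rx": 0,"ry": 0,"rz": 0}
    - {"dx": 0,"dy": 0,"dz": 0,"rx": 0,"ry": 0,"rz": 0}
    - {"dx": 0,"dy": 0,"dz": 0,"rx": 0,"ry": 0,"rz": 0}
    - {"dx": 0,"dy": 0,"dz": 0,"rx": 0,"ry": 0,"rz": 0}
    - {"dx": 0,"dy": 0,"dz": 0,"rx": 0,"ry": 0,"rz": 0}
    - {"dx": 0,"dy": 0,"dz": 0,"rx": 0,"ry": 0,"rz": 0}
    - {"dx": 0,"dy": 0,"dz": 0,"rx": 0,"ry": 0,"rz": 0}
    - {"dx": 0,"dy": 0,"dz": 0,"rx": 0,"ry": 0,"rz": 0}
    - {"dx": 0,"dy": 0,"dz": 0,"rx": 0,"ry": 0,"rz": 0}

```text
t: 18.9
tcp_pos: [0.5836, 0.2784, 0.1126]
tool_rot: [0.985, 0.17, 0.0, 0.0]
force: [-1.1, -1.3, -0.5]
finger_gap: 0.147
gripper_force: 60.6
```

```bash
python3 -c "
from h import *
st()"
```

```text
t18.90 [0.5836 0.2784 0.1126] rodyaw 19.58 zax [ 0. -0. -1.] F [-1.13 -1.29 -0.45] T [-0.27  0.18 -0.05] gap 0.147 gf 60.6 q6 1.50
```

move_arm:
  targets:
    - {"dx": 0,"dy": 0,"dz": 0,"rx": 0,"ry": 0,"rz": 0}
    - {"dx": 0,"dy": 0,"dz": 0,"rx": 0,"ry": 0,"rz": 0}
    - {"dx": 0,"dy": 0,"dz": 0,"rx": 0,"ry": 0,"rz": 0}
    - {"dx": 0,"dy": 0,"dz": 0,"rx": 0,"ry": 0,"rz": 0}
    - {"dx": 0,"dy": 0,"dz": 0.3,"rx": 0,"ry": 0,"rz": 0}
    - {"dx": 0,"dy": 0,"dz": 0.8,"rx": 0,"ry": 0,"rz": 0}
    - {"dx": 0,"dy": 0,"dz": 0.9,"rx": 0,"ry": 0,"rz": 0}
    - {"dx": -0.6,"dy": 0,"dz": 0.9,"rx": 0,"ry": 0,"rz": 0}
    - {"dx": -0.9,"dy": 0,"dz": 0,"rx": 0,"ry": 0,"rz": 0}
    - {"dx": -0.9,"dy": 0,"dz": 0,"rx": 0,"ry": 0,"rz": 0}
  claw: 60

```text
t: 20.15
tcp_pos: [0.5233, 0.2785, 0.1862]
tool_rot: [0.985, 0.17, 0.001, -0.0]
force: [-0.6, 0.2, -0.0]
finger_gap: 0.602
gripper_force: 0.0
```

move_arm:
  targets:
    - {"dx": -0.9,"dy": -0.2,"dz": 0,"rx": 0,"ry": 0,"rz": 0}
    - {"dx": -0.9,"dy": -0.2,"dz": 0,"rx": 0,"ry": 0,"rz": 0}
    - {"dx": -0.8,"dy": -0.2,"dz": 0,"rx": 0,"ry": 0,"rz": 0}
    - {"dx": 0,"dy": -0.6,"dz": 0,"rx": 0,"ry": 0,"rz": 0}
    - {"dx": 0,"dy": -0.6,"dz": 0,"rx": 0,"ry": 0,"rz": 0}
    - {"dx": 0,"dy": -0.6,"dz": 0,"rx": 0,"ry": 0,"rz": 0}
    - {"dx": 0,"dy": -0.6,"dz": 0,"rx": 0,"ry": 0,"rz": 0}
    - {"dx": 0,"dy": -0.6,"dz": 0,"rx": 0,"ry": 0,"rz": 0}
    - {"dx": 0,"dy": -0.6,"dz": 0,"rx": 0,"ry": 0,"rz": 0}
    - {"dx": 0,"dy": -0.6,"dz": 0,"rx": 0,"ry": 0,"rz": 0}

```text
t: 21.4
tcp_pos: [0.4585, 0.1574, 0.1851]
tool_rot: [0.985, 0.17, 0.0, -0.0]
force: [0.1, 0.7, -0.0]
finger_gap: 0.6
gripper_force: 0.0
```

move_arm:
  targets:
    - {"dx": 0,"dy": -0.4,"dz": 0,"rx": 0,"ry": 0,"rz": 0}
    - {"dx": 0,"dy": -0.4,"dz": 0,"rx": 0,"ry": 0,"rz": 0}
    - {"dx": 0,"dy": 0,"dz": 0,"rx": 0,"ry": 0,"rz": 0}
    - {"dx": 0,"dy": 0,"dz": 0,"rx": 0,"ry": 0,"rz": 0}
    - {"dx": 0,"dy": 0,"dz": 0,"rx": 0,"ry": 0,"rz": 0}
    - {"dx": 0,"dy": 0,"dz": 0,"rx": 0,"ry": 0,"rz": 0}
    - {"dx": 0,"dy": 0,"dz": 0,"rx": 0,"ry": 0,"rz": 0}
    - {"dx": 0,"dy": 0,"dz": 0,"rx": 0,"ry": 0,"rz": 0}
    - {"dx": 0,"dy": 0,"dz": 0,"rx": 0,"ry": 0,"rz": 0}
    - {"dx": 0,"dy": 0,"dz": 0,"rx": 0,"ry": 0,"rz": 0}

```text
t: 22.65
tcp_pos: [0.4585, 0.1385, 0.1851]
tool_rot: [0.985, 0.17, -0.0, -0.0]
force: [-0.4, 0.2, -0.4]
finger_gap: 0.6
gripper_force: 0.0
```

```bash
python3 -c "
from h import *
st()
im=cams.snapshot('top');cv2.imwrite('pics/t2.png',im[:,:,::-1]);s=cams.snapshot('scene');cv2.imwrite('pics/s2.png',s[:,:,::-1])
a=cv2.resize(im[150:250,180:310],None,fx=4,fy=4,interpolation=2);b=cv2.resize(s[115:215,335:455],None,fx=5,fy=5,interpolation=2)
a=cv2.copyMakeBorder(a,0,0,0,0,0);cv2.imwrite('pics/c2.png',np.vstack([a,])[:,:,::-1]);cv2.imwrite('pics/c3.png',b[:,:,::-1])"
```

```text
t22.65 [0.4585 0.1385 0.1851] rodyaw 19.58 zax [-0.  0. -1.] F [-0.36  0.23 -0.44] T [-0.02 -0.01  0.06] gap 0.600 gf 0.0 q6 1.29
```

View pics/c3.png

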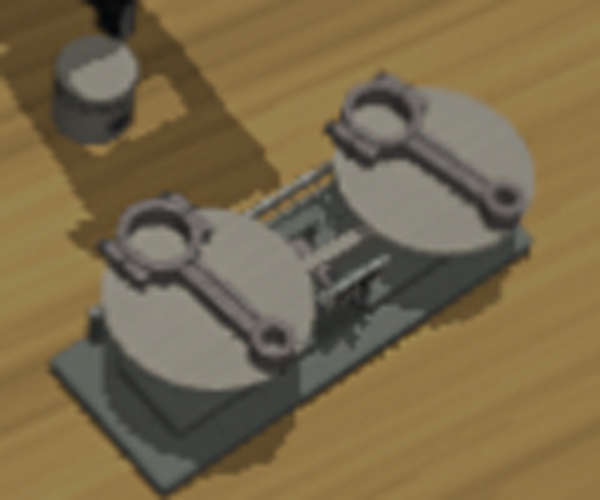

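View pics/c2.png

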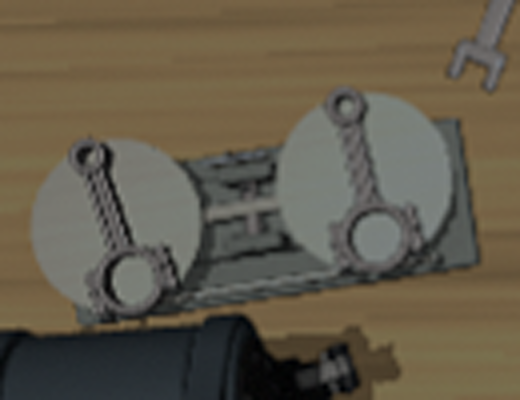

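The scene crop shows both rods on their plates. The right rod has its big end at (160,237) and small end at (272,337); the left rod has them at (382,115) and (508,198). I'll work out their heights from the known release points.

```bash
python3 - <<'E'
from h import *
f=lambda u,v:(u/5+335-.4,v/5+115-.4)
g=lambda u,v:(u/4+180-.4,v/4+150-.4)
for nm,S,T,m,a in(("right",[(160,237),(272,337)],[(377,238),(345,104)],(.6098,.1013),13.28),("left",[(382,115),(508,198)],[(133,279),(91,155)],(.5836,.2784),19.58)):
    d=.045*np.array([np.cos(np.radians(a)),np.sin(np.radians(a))]);P=np.array([m-d,m+d])
    for z in(.10,.108,.115,.12,.13,.14):
        ws=px2w("scene",[f(*p) for p in S],z)[:,:2];wt=px2w("top",[g(*p) for p in T],z)[:,:2]
        print(nm,z,"scene err",((ws-P).mean(0)*1000).round(1),"stereo diff",((ws-wt).mean(0)*1000).round(1))
E
```

```text
right 0.1 scene err [-15.9  11.4] stereo diff [-16.8   7.5]
right 0.108 scene err [-11.9   7.9] stereo diff [-11.9   5.4]
right 0.115 scene err [-8.5  4.8] stereo diff [-7.6  3.6]
right 0.12 scene err [-6.1  2.6] stereo diff [-4.5  2.3]
right 0.13 scene err [-1.1 -1.8] stereo diff [ 1.7 -0.3]
right 0.14 scene err [ 3.8 -6.2] stereo diff [ 7.8 -2.9]
left 0.1 scene err [-4.7  3.1] stereo diff [-3.3  4.5]
left 0.108 scene err [-0.7 -1.6] stereo diff [1.5 2.6]
left 0.115 scene err [ 2.9 -5.7] stereo diff [5.7 0.9]
left 0.12 scene err [ 5.4 -8.6] stereo diff [ 8.7 -0.3]
left 0.13 scene err [ 10.4 -14.5] stereo diff [14.7 -2.7]
left 0.14 scene err [ 15.5 -20.4] stereo diff [20.8 -5.1]
```

The left rod's top is at about 0.106 m and the right's at about 0.127 m, so the left side dropped and rod 2 is the heavy one. I'll fetch it.

move_arm:
  targets:
    - {"dx": 0.7,"dy": 0.8,"dz": 0,"rx": 0,"ry": 0,"rz": 0}
    - {"dx": 0.86,"dy": 0.96,"dz": 0,"rx": 0,"ry": 0,"rz": 0}
    - {"dx": 0.86,"dy": 0.96,"dz": 0,"rx": 0,"ry": 0,"rz": 0}
    - {"dx": 0.86,"dy": 0.96,"dz": 0,"rx": 0,"ry": 0,"rz": 0}
    - {"dx": 0.86,"dy": 0.96,"dz": 0,"rx": 0,"ry": 0,"rz": 0}
    - {"dx": 0.86,"dy": 0.96,"dz": -0.3,"rx": 0,"ry": 0,"rz": 0}
    - {"dx": 0,"dy": 0,"dz": -0.7,"rx": 0,"ry": 0,"rz": 0}
    - {"dx": 0,"dy": 0,"dz": -0.7,"rx": 0,"ry": 0,"rz": 0}
    - {"dx": 0,"dy": 0,"dz": -0.5,"rx": 0,"ry": 0,"rz": 0}
    - {"dx": 0,"dy": 0,"dz": -0.3,"rx": 0,"ry": 0,"rz": 0}

```text
t: 24.0
tcp_pos: [0.5825, 0.2777, 0.1213]
tool_rot: [0.985, 0.17, -0.001, 0.0]
force: [0.2, -0.1, -0.2]
finger_gap: 0.601
gripper_force: 0.0
```

move_arm:
  targets:
    - {"dx": 0,"dy": 0,"dz": -0.4,"rx": 0,"ry": 0,"rz": 0}
    - {"dx": 0,"dy": 0,"dz": -0.35,"rx": 0,"ry": 0,"rz": 0}
    - {"dx": 0,"dy": 0,"dz": -0.25,"rx": 0,"ry": 0,"rz": 0}
    - {"dx": 0,"dy": 0,"dz": -0.1,"rx": 0,"ry": 0,"rz": 0}
    - {"dx": 0,"dy": 0,"dz": 0,"rx": 0,"ry": 0,"rz": 0}
    - {"dx": 0,"dy": 0,"dz": 0,"rx": 0,"ry": 0,"rz": 0}
    - {"dx": 0,"dy": 0,"dz": 0,"rx": 0,"ry": 0,"rz": 0}
    - {"dx": 0,"dy": 0,"dz": 0,"rx": 0,"ry": 0,"rz": 0}
    - {"dx": 0,"dy": 0,"dz": 0,"rx": 0,"ry": 0,"rz": 0}
    - {"dx": 0,"dy": 0,"dz": 0,"rx": 0,"ry": 0,"rz": 0}

```text
t: 25.25
tcp_pos: [0.5835, 0.2785, 0.0951]
tool_rot: [0.985, 0.17, 0.0, -0.0]
force: [0.0, 0.3, 0.2]
finger_gap: 0.599
gripper_force: 0.0
```

```bash
python3 -c "
from h import *
st()"
```

```text
t25.25 [0.5835 0.2785 0.0951] rodyaw 19.58 zax [ 0.  0. -1.] F [0.   0.32 0.24] T [-0.02  0.01  0.06] gap 0.599 gf 0.0 q6 1.50
```

move_arm:
  targets:
    - {"dx": 0,"dy": 0,"dz": -0.12,"rx": 0,"ry": 0,"rz": 0}
    - {"dx": 0,"dy": 0,"dz": 0,"rx": 0,"ry": 0,"rz": 0}
    - {"dx": 0,"dy": 0,"dz": 0,"rx": 0,"ry": 0,"rz": 0}
    - {"dx": 0,"dy": 0,"dz": 0,"rx": 0,"ry": 0,"rz": 0}
    - {"dx": 0,"dy": 0,"dz": 0,"rx": 0,"ry": 0,"rz": 0}
    - {"dx": 0,"dy": 0,"dz": 0,"rx": 0,"ry": 0,"rz": 0}
    - {"dx": 0,"dy": 0,"dz": 0,"rx": 0,"ry": 0,"rz": 0}
    - {"dx": 0,"dy": 0,"dz": 0,"rx": 0,"ry": 0,"rz": 0}
    - {"dx": 0,"dy": 0,"dz": 0.1,"rx": 0,"ry": 0,"rz": 0}
    - {"dx": 0,"dy": 0,"dz": 0.2,"rx": 0,"ry": 0,"rz": 0}
  claw: 0
  newtons: 90

```text
t: 26.5
tcp_pos: [0.5833, 0.2788, 0.0995]
tool_rot: [0.985, 0.17, -0.0, -0.0]
force: [-1.4, 0.0, 0.5]
finger_gap: 0.136
gripper_force: 88.8
```

```bash
python3 -c "
from h import *
st()"
```

```text
t26.50 [0.5833 0.2788 0.0995] rodyaw 19.56 zax [-0.001  0.001 -1.   ] F [-1.37  0.02  0.54] T [0.11 0.2  0.04] gap 0.136 gf 88.8 q6 1.50
```

move_arm:
  targets:
    - {"dx": 0,"dy": 0,"dz": 0.4,"rx": 0,"ry": 0,"rz": 0}
    - {"dx": 0,"dy": 0,"dz": 0.6,"rx": 0,"ry": 0,"rz": 0}
    - {"dx": 0,"dy": 0,"dz": 0.8,"rx": 0,"ry": 0,"rz": 0}
    - {"dx": 0.1,"dy": -0.5,"dz": 0.8,"rx": 0,"ry": 0,"rz": 0}
    - {"dx": 0.16,"dy": -1,"dz": 0.4,"rx": 0,"ry": 0,"rz": -0.06}
    - {"dx": 0.16,"dy": -1,"dz": 0,"rx": 0,"ry": 0,"rz": -0.06}
    - {"dx": 0.16,"dy": -1,"dz": 0,"rx": 0,"ry": 0,"rz": -0.06}
    - {"dx": 0.16,"dy": -1,"dz": 0,"rx": 0,"ry": 0,"rz": -0.06}
    - {"dx": 0.16,"dy": -1,"dz": 0,"rx": 0,"ry": 0,"rz": -0.06}
    - {"dx": 0.16,"dy": -1,"dz": 0,"rx": 0,"ry": 0,"rz": -0.06}

```text
t: 27.75
tcp_pos: [0.6103, 0.1142, 0.1756]
tool_rot: [0.997, 0.076, 0.0, 0.0]
force: [0.3, 0.2, -3.7]
finger_gap: 0.136
gripper_force: 88.5
```

move_arm:
  targets:
    - {"dx": 0.16,"dy": -1,"dz": 0,"rx": 0,"ry": 0,"rz": -0.06}
    - {"dx": 0.16,"dy": -1,"dz": 0,"rx": 0,"ry": 0,"rz": -0.06}
    - {"dx": 0.16,"dy": -1,"dz": 0,"rx": 0,"ry": 0,"rz": -0.06}
    - {"dx": 0.16,"dy": -1,"dz": 0,"rx": 0,"ry": 0,"rz": -0.06}
    - {"dx": 0.16,"dy": -1,"dz": 0,"rx": 0,"ry": 0,"rz": -0.06}
    - {"dx": 0.16,"dy": -1,"dz": 0,"rx": 0,"ry": 0,"rz": -0.06}
    - {"dx": 0.16,"dy": -1,"dz": -0.2,"rx": 0,"ry": 0,"rz": -0.06}
    - {"dx": 0.16,"dy": -1,"dz": -0.6,"rx": 0,"ry": 0,"rz": -0.06}
    - {"dx": 0.16,"dy": -1,"dz": -0.8,"rx": 0,"ry": 0,"rz": -0.06}
    - {"dx": 0.16,"dy": -0.9,"dz": -0.8,"rx": 0,"ry": 0,"rz": -0.06}

```text
t: 29.0
tcp_pos: [0.6496, -0.1331, 0.1123]
tool_rot: [0.997, -0.082, -0.001, -0.0]
force: [0.1, 0.3, -3.8]
finger_gap: 0.135
gripper_force: 88.5
```

```bash
python3 -c "
from h import *
st()"
```

```text
t29.00 [ 0.6496 -0.1331  0.1123] rodyaw -9.35 zax [-0.002  0.001 -1.   ] F [ 0.1   0.31 -3.8 ] T [-0.01 -0.08 -0.01] gap 0.135 gf 88.5 q6 1.36
```

move_arm:
  targets:
    - {"dx": 0,"dy": 0,"dz": -0.4,"rx": 0,"ry": 0,"rz": -0.017}
    - {"dx": 0,"dy": 0,"dz": -0.4,"rx": 0,"ry": 0,"rz": 0}
    - {"dx": 0,"dy": 0,"dz": -0.3,"rx": 0,"ry": 0,"rz": 0}
    - {"dx": 0,"dy": 0,"dz": -0.2,"rx": 0,"ry": 0,"rz": 0}
    - {"dx": 0,"dy": 0,"dz": -0.2,"rx": 0,"ry": 0,"rz": 0}
    - {"dx": 0,"dy": 0,"dz": -0.1,"rx": 0,"ry": 0,"rz": 0}
    - {"dx": 0,"dy": 0,"dz": 0,"rx": 0,"ry": 0,"rz": 0}
    - {"dx": 0,"dy": 0,"dz": 0,"rx": 0,"ry": 0,"rz": 0}
    - {"dx": 0,"dy": 0,"dz": 0,"rx": 0,"ry": 0,"rz": 0}
    - {"dx": 0,"dy": 0,"dz": 0,"rx": 0,"ry": 0,"rz": 0}

```text
t: 30.25
tcp_pos: [0.6501, -0.1316, 0.0748]
tool_rot: [0.996, -0.085, 0.0, 0.0]
force: [0.4, -0.9, -4.0]
finger_gap: 0.135
gripper_force: 88.4
```

```bash
python3 -c "
from h import *
st()
s=cams.snapshot('scene')[175:275,265:355,::-1];s=cv2.resize(s,None,fx=6,fy=6,interpolation=2)
cv2.imwrite('pics/c4.png',np.clip(s*1.6,0,255).astype('uint8'))"
```

```text
t30.25 [ 0.6501 -0.1316  0.0748] rodyaw -9.73 zax [ 0. -0. -1.] F [ 0.38 -0.94 -3.95] T [ 0.   -0.08  0.  ] gap 0.135 gf 88.4 q6 1.37
```

View pics/c4.png

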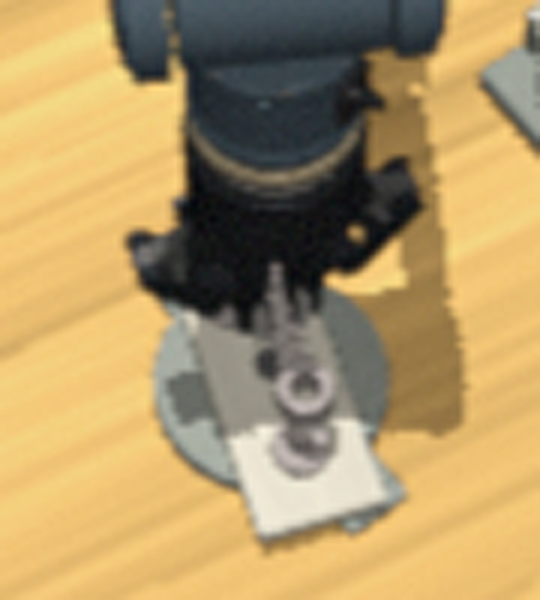

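The crop shows the small-end bore at (304,388). The pin and its seat are below it at about (303,445), and the gripper hides the big end.

```bash
python3 -c "
from h import *
w=px2w('scene',[(304/6+265-.4,388/6+175-.4)],[.0913])[0];a=np.radians(-9.73)
print(w, np.array([.6501,-.1316])+.045*np.array([np.cos(a),np.sin(a)]))"
```

```text
[ 0.69298329 -0.13977985  0.0913    ] [ 0.69445268 -0.13920525]
```

move_arm:
  targets:
    - {"dx": 0,"dy": -0.07,"dz": -0.2,"rx": 0,"ry": 0,"rz": 0}
    - {"dx": 0,"dy": 0,"dz": -0.15,"rx": 0,"ry": 0,"rz": 0}
    - {"dx": 0,"dy": 0,"dz": -0.1,"rx": 0,"ry": 0,"rz": 0}
    - {"dx": 0,"dy": 0,"dz": -0.06,"rx": 0,"ry": 0,"rz": 0}
    - {"dx": 0,"dy": 0,"dz": -0.06,"rx": 0,"ry": 0,"rz": 0}
    - {"dx": 0,"dy": 0,"dz": -0.05,"rx": 0,"ry": 0,"rz": 0}
    - {"dx": 0,"dy": 0,"dz": 0,"rx": 0,"ry": 0,"rz": 0}
    - {"dx": 0,"dy": 0,"dz": 0,"rx": 0,"ry": 0,"rz": 0}
    - {"dx": 0,"dy": 0,"dz": 0,"rx": 0,"ry": 0,"rz": 0}
    - {"dx": 0,"dy": 0,"dz": 0,"rx": 0,"ry": 0,"rz": 0}

```text
t: 31.55
tcp_pos: [0.6508, -0.1336, 0.0593]
tool_rot: [0.996, -0.085, 0.001, 0.0]
force: [4.3, -1.0, -2.0]
finger_gap: 0.129
gripper_force: 88.6
```

```bash
python3 -c "
from h import *
st()"
```

```text
t31.55 [ 0.6508 -0.1336  0.0593] rodyaw -9.73 zax [ 0.002 -0.001 -1.   ] F [ 4.27 -0.96 -2.02] T [-0.19 -0.67  0.08] gap 0.129 gf 88.6 q6 1.37
```

move_arm:
  targets:
    - {"dx": 0.05,"dy": -0.01,"dz": 0,"rx": 0,"ry": 0,"rz": 0}
    - {"dx": 0,"dy": 0,"dz": -0.03,"rx": 0,"ry": 0,"rz": 0}
    - {"dx": 0,"dy": 0,"dz": -0.03,"rx": 0,"ry": 0,"rz": 0}
    - {"dx": 0,"dy": 0,"dz": -0.03,"rx": 0,"ry": 0,"rz": 0}
    - {"dx": 0,"dy": 0,"dz": 0,"rx": 0,"ry": 0,"rz": 0}
    - {"dx": 0,"dy": 0,"dz": 0,"rx": 0,"ry": 0,"rz": 0}
    - {"dx": 0,"dy": 0,"dz": 0,"rx": 0,"ry": 0,"rz": 0}
    - {"dx": 0,"dy": 0,"dz": 0,"rx": 0,"ry": 0,"rz": 0}
    - {"dx": 0,"dy": 0,"dz": 0,"rx": 0,"ry": 0,"rz": 0}
    - {"dx": 0,"dy": 0,"dz": 0,"rx": 0,"ry": 0,"rz": 0}

```text
t: 32.8
tcp_pos: [0.6511, -0.1335, 0.0567]
tool_rot: [0.996, -0.085, -0.0, -0.0]
force: [1.1, -0.8, -3.1]
finger_gap: 0.134
gripper_force: 88.6
```

```bash
python3 -c "
from h import *
st()"
```

```text
t32.80 [ 0.6511 -0.1335  0.0567] rodyaw -9.73 zax [-0.  0. -1.] F [ 1.12 -0.8  -3.12] T [-0.15 -0.3   0.07] gap 0.134 gf 88.6 q6 1.37
```

move_arm:
  targets:
    - {"dx": 0.015,"dy": -0.015,"dz": -0.04,"rx": 0,"ry": 0,"rz": 0}
    - {"dx": 0,"dy": 0,"dz": -0.04,"rx": 0,"ry": 0,"rz": 0}
    - {"dx": 0,"dy": 0,"dz": -0.04,"rx": 0,"ry": 0,"rz": 0}
    - {"dx": 0,"dy": 0,"dz": -0.04,"rx": 0,"ry": 0,"rz": 0}
    - {"dx": 0,"dy": 0,"dz": -0.04,"rx": 0,"ry": 0,"rz": 0}
    - {"dx": 0,"dy": 0,"dz": -0.03,"rx": 0,"ry": 0,"rz": 0}
    - {"dx": 0,"dy": 0,"dz": 0,"rx": 0,"ry": 0,"rz": 0}
    - {"dx": 0,"dy": 0,"dz": 0,"rx": 0,"ry": 0,"rz": 0}
    - {"dx": 0,"dy": 0,"dz": 0,"rx": 0,"ry": 0,"rz": 0}
    - {"dx": 0,"dy": 0,"dz": 0,"rx": 0,"ry": 0,"rz": 0}

```text
t: 34.05
tcp_pos: [0.6515, -0.1338, 0.051]
tool_rot: [0.996, -0.085, -0.0, -0.0]
force: [0.4, -0.3, -3.3]
finger_gap: 0.135
gripper_force: 88.6
```

```bash
python3 -c "
from h import *
st()"
```

```text
t34.05 [ 0.6515 -0.1338  0.051 ] rodyaw -9.73 zax [-0.  0. -1.] F [ 0.35 -0.27 -3.34] T [-0.06 -0.07  0.04] gap 0.135 gf 88.6 q6 1.37
```

move_arm:
  targets:
    - {"dx": 0,"dy": 0,"dz": -0.04,"rx": 0,"ry": 0,"rz": 0}
    - {"dx": 0,"dy": 0,"dz": -0.04,"rx": 0,"ry": 0,"rz": 0}
    - {"dx": 0,"dy": 0,"dz": -0.03,"rx": 0,"ry": 0,"rz": 0}
    - {"dx": 0,"dy": 0,"dz": -0.03,"rx": 0,"ry": 0,"rz": 0}
    - {"dx": 0,"dy": 0,"dz": -0.02,"rx": 0,"ry": 0,"rz": 0}
    - {"dx": 0,"dy": 0,"dz": -0.02,"rx": 0,"ry": 0,"rz": 0}
    - {"dx": 0,"dy": 0,"dz": 0,"rx": 0,"ry": 0,"rz": 0}
    - {"dx": 0,"dy": 0,"dz": 0,"rx": 0,"ry": 0,"rz": 0}
    - {"dx": 0,"dy": 0,"dz": 0,"rx": 0,"ry": 0,"rz": 0}
    - {"dx": 0,"dy": 0,"dz": 0,"rx": 0,"ry": 0,"rz": 0}

```text
t: 35.3
tcp_pos: [0.6517, -0.1339, 0.0465]
tool_rot: [0.996, -0.085, 0.0, 0.0]
force: [0.8, -0.7, -2.0]
finger_gap: 0.131
gripper_force: 88.7
```

```bash
python3 -c "
from h import *
st()"
```

```text
t35.30 [ 0.6517 -0.1339  0.0465] rodyaw -9.73 zax [ 0. -0. -1.] F [ 0.82 -0.66 -1.98] T [-0.16 -0.09 -0.01] gap 0.131 gf 88.7 q6 1.37
```

move_arm:
  targets:
    - {"dx": 0,"dy": 0,"dz": -0.03,"rx": 0,"ry": 0,"rz": 0}
    - {"dx": 0,"dy": 0,"dz": -0.03,"rx": 0,"ry": 0,"rz": 0}
    - {"dx": 0,"dy": 0,"dz": -0.03,"rx": 0,"ry": 0,"rz": 0}
    - {"dx": 0,"dy": 0,"dz": 0,"rx": 0,"ry": 0,"rz": 0}
    - {"dx": 0,"dy": 0,"dz": 0,"rx": 0,"ry": 0,"rz": 0}
    - {"dx": 0,"dy": 0,"dz": 0,"rx": 0,"ry": 0,"rz": 0}
    - {"dx": 0,"dy": 0,"dz": 0,"rx": 0,"ry": 0,"rz": 0}
    - {"dx": 0,"dy": 0,"dz": 0,"rx": 0,"ry": 0,"rz": 0}
    - {"dx": 0,"dy": 0,"dz": 0,"rx": 0,"ry": 0,"rz": 0}
    - {"dx": 0,"dy": 0,"dz": 0,"rx": 0,"ry": 0,"rz": 0}

```text
t: 36.55
tcp_pos: [0.6516, -0.1339, 0.0442]
tool_rot: [0.996, -0.085, -0.0, -0.0]
force: [0.6, -1.0, -4.2]
finger_gap: 0.135
gripper_force: 88.6
```

```bash
python3 -c "
from h import *
st()"
```

```text
t36.55 [ 0.6516 -0.1339  0.0442] rodyaw -9.72 zax [-0.  0. -1.] F [ 0.6  -0.99 -4.2 ] T [-0.15 -0.18  0.07] gap 0.135 gf 88.6 q6 1.37
```

move_arm:
  targets:
    - {"dx": 0,"dy": 0.01,"dz": -0.04,"rx": 0,"ry": 0,"rz": 0}
    - {"dx": 0,"dy": 0,"dz": -0.04,"rx": 0,"ry": 0,"rz": 0}
    - {"dx": 0,"dy": 0,"dz": -0.04,"rx": 0,"ry": 0,"rz": 0}
    - {"dx": 0,"dy": 0,"dz": -0.04,"rx": 0,"ry": 0,"rz": 0}
    - {"dx": 0,"dy": 0,"dz": -0.04,"rx": 0,"ry": 0,"rz": 0}
    - {"dx": 0,"dy": 0,"dz": 0,"rx": 0,"ry": 0,"rz": 0}
    - {"dx": 0,"dy": 0,"dz": 0,"rx": 0,"ry": 0,"rz": 0}
    - {"dx": 0,"dy": 0,"dz": 0,"rx": 0,"ry": 0,"rz": 0}
    - {"dx": 0,"dy": 0,"dz": 0,"rx": 0,"ry": 0,"rz": 0}
    - {"dx": 0,"dy": 0,"dz": 0,"rx": 0,"ry": 0,"rz": 0}

```text
t: 37.8
tcp_pos: [0.6517, -0.1338, 0.0392]
tool_rot: [0.996, -0.085, 0.0, 0.0]
force: [0.9, -3.0, -3.7]
finger_gap: 0.136
gripper_force: 88.4
```

```bash
python3 -c "
from h import *
st()"
```

```text
t37.80 [ 0.6517 -0.1338  0.0392] rodyaw -9.73 zax [ 0. -0. -1.] F [ 0.88 -3.02 -3.7 ] T [-0.46 -0.2  -0.02] gap 0.136 gf 88.4 q6 1.37
```

move_arm:
  targets:
    - {"dx": 0,"dy": -0.03,"dz": 0,"rx": 0,"ry": 0,"rz": 0}
    - {"dx": 0,"dy": 0,"dz": -0.03,"rx": 0,"ry": 0,"rz": 0}
    - {"dx": 0,"dy": 0,"dz": -0.03,"rx": 0,"ry": 0,"rz": 0}
    - {"dx": 0,"dy": 0,"dz": -0.03,"rx": 0,"ry": 0,"rz": 0}
    - {"dx": 0,"dy": 0,"dz": -0.02,"rx": 0,"ry": 0,"rz": 0}
    - {"dx": 0,"dy": 0,"dz": 0,"rx": 0,"ry": 0,"rz": 0}
    - {"dx": 0,"dy": 0,"dz": 0,"rx": 0,"ry": 0,"rz": 0}
    - {"dx": 0,"dy": 0,"dz": 0,"rx": 0,"ry": 0,"rz": 0}
    - {"dx": 0,"dy": 0,"dz": 0,"rx": 0,"ry": 0,"rz": 0}
    - {"dx": 0,"dy": 0,"dz": 0,"rx": 0,"ry": 0,"rz": 0}

```text
t: 39.05
tcp_pos: [0.6517, -0.1339, 0.0388]
tool_rot: [0.996, -0.085, 0.0, -0.0]
force: [-3.0, 1.6, 9.8]
finger_gap: 0.132
gripper_force: 90.2
```

```bash
python3 -c "
from h import *
st()"
```

```text
t39.05 [ 0.6517 -0.1339  0.0388] rodyaw -9.72 zax [ 0.  0. -1.] F [-3.03  1.63  9.82] T [ 0.27  0.43 -0.02] gap 0.132 gf 90.2 q6 1.37
```

move_arm:
  targets:
    - {"dx": 0,"dy": 0,"dz": 0.06,"rx": 0,"ry": 0,"rz": 0}
    - {"dx": 0,"dy": 0,"dz": 0,"rx": 0,"ry": 0,"rz": 0}
    - {"dx": 0,"dy": 0,"dz": 0,"rx": 0,"ry": 0,"rz": 0}
    - {"dx": 0,"dy": 0,"dz": 0,"rx": 0,"ry": 0,"rz": 0}
    - {"dx": 0,"dy": 0,"dz": 0.6,"rx": 0,"ry": 0,"rz": 0}
    - {"dx": 0,"dy": 0,"dz": 1,"rx": 0,"ry": 0,"rz": 0}
    - {"dx": 0,"dy": 0,"dz": 1,"rx": 0,"ry": 0,"rz": 0}
    - {"dx": -1,"dy": 0,"dz": 0.6,"rx": 0,"ry": 0,"rz": 0}
    - {"dx": -1,"dy": 0,"dz": 0,"rx": 0,"ry": 0,"rz": 0}
    - {"dx": -1,"dy": 0,"dz": 0,"rx": 0,"ry": 0,"rz": 0}
  claw: 50

```text
t: 40.3
tcp_pos: [0.5764, -0.1346, 0.1196]
tool_rot: [0.996, -0.085, 0.001, 0.0]
force: [0.4, -0.7, -0.7]
finger_gap: 0.498
gripper_force: 0.0
```

move_arm:
  targets:
    - {"dx": -1,"dy": 0,"dz": 0,"rx": 0,"ry": 0,"rz": 0}
    - {"dx": -1,"dy": 0,"dz": 0,"rx": 0,"ry": 0,"rz": 0}
    - {"dx": -1,"dy": 0,"dz": 0,"rx": 0,"ry": 0,"rz": 0}
    - {"dx": -0.6,"dy": 0,"dz": 0,"rx": 0,"ry": 0,"rz": 0}
    - {"dx": 0,"dy": 0,"dz": 0,"rx": 0,"ry": 0,"rz": 0}
    - {"dx": 0,"dy": 0,"dz": 0,"rx": 0,"ry": 0,"rz": 0}
    - {"dx": 0,"dy": 0,"dz": 0,"rx": 0,"ry": 0,"rz": 0}
    - {"dx": 0,"dy": 0,"dz": 0,"rx": 0,"ry": 0,"rz": 0}
    - {"dx": 0,"dy": 0,"dz": 0,"rx": 0,"ry": 0,"rz": 0}
    - {"dx": 0,"dy": 0,"dz": 0,"rx": 0,"ry": 0,"rz": 0}
  claw: 0

```text
t: 41.55
tcp_pos: [0.4867, -0.1344, 0.118]
tool_rot: [0.996, -0.085, -0.0, -0.0]
force: [-0.4, 0.1, 0.0]
finger_gap: 0.0
gripper_force: 0.0
```

```bash
python3 -c "
from h import *
st()
s=cams.snapshot('scene')[175:275,270:350,::-1];s=cv2.resize(s,None,fx=5,fy=5,interpolation=2)
t=cams.snapshot('top')[135:235,320:400,::-1];t=cv2.resize(t,None,fx=5,fy=5,interpolation=2)
cv2.imwrite('pics/c5.png',np.clip(np.hstack([s*1.6,t*1.6]),0,255).astype('uint8'))"
```

```text
t41.55 [ 0.4867 -0.1344  0.118 ] rodyaw -9.72 zax [-0.  0. -1.] F [-0.42  0.11  0.02] T [-0.   -0.03  0.01] gap 0.000 gf 0.0 q6 1.25
```

View pics/c5.png

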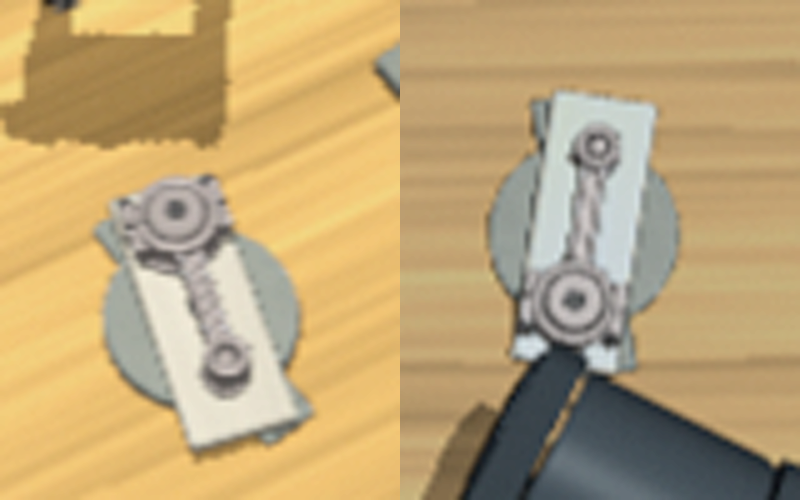

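Both ends are over their posts. I'll press gently with shut fingers next to the big end; if the rod is home, its ring top should be at 54 mm.

move_arm:
  targets:
    - {"dx": 0.86,"dy": 0.02,"dz": 0,"rx": 0,"ry": 0,"rz": 0}
    - {"dx": 0.86,"dy": 0.02,"dz": 0,"rx": 0,"ry": 0,"rz": 0}
    - {"dx": 0.86,"dy": 0.02,"dz": 0,"rx": 0,"ry": 0,"rz": 0}
    - {"dx": 0.86,"dy": 0.02,"dz": 0,"rx": 0,"ry": 0,"rz": 0}
    - {"dx": 0.86,"dy": 0.02,"dz": 0,"rx": 0,"ry": 0,"rz": 0}
    - {"dx": 0.86,"dy": 0.02,"dz": 0,"rx": 0,"ry": 0,"rz": 0}
    - {"dx": 0.85,"dy": 0.0,"dz": -0.3,"rx": 0,"ry": 0,"rz": 0}
    - {"dx": 0,"dy": 0,"dz": -0.6,"rx": 0,"ry": 0,"rz": 0}
    - {"dx": 0,"dy": 0,"dz": -0.6,"rx": 0,"ry": 0,"rz": 0}
    - {"dx": 0,"dy": 0,"dz": -0.3,"rx": 0,"ry": 0,"rz": 0}

```text
t: 42.9
tcp_pos: [0.6347, -0.1309, 0.0711]
tool_rot: [0.996, -0.085, -0.002, -0.001]
force: [0.5, -0.8, -0.3]
finger_gap: -0.006
gripper_force: 0.0
```

move_arm:
  targets:
    - {"dx": 0,"dy": 0,"dz": -0.12,"rx": 0,"ry": 0,"rz": 0}
    - {"dx": 0,"dy": 0,"dz": -0.08,"rx": 0,"ry": 0,"rz": 0}
    - {"dx": 0,"dy": 0,"dz": -0.06,"rx": 0,"ry": 0,"rz": 0}
    - {"dx": 0,"dy": 0,"dz": -0.06,"rx": 0,"ry": 0,"rz": 0}
    - {"dx": 0,"dy": 0,"dz": -0.06,"rx": 0,"ry": 0,"rz": 0}
    - {"dx": 0,"dy": 0,"dz": 0,"rx": 0,"ry": 0,"rz": 0}
    - {"dx": 0,"dy": 0,"dz": 0,"rx": 0,"ry": 0,"rz": 0}
    - {"dx": 0,"dy": 0,"dz": 0,"rx": 0,"ry": 0,"rz": 0}
    - {"dx": 0,"dy": 0,"dz": 0,"rx": 0,"ry": 0,"rz": 0}
    - {"dx": 0,"dy": 0,"dz": 0,"rx": 0,"ry": 0,"rz": 0}

```text
t: 44.15
tcp_pos: [0.6369, -0.1314, 0.0636]
tool_rot: [0.996, -0.085, 0.0, 0.0]
force: [-0.6, 0.2, 0.7]
finger_gap: 0.0
gripper_force: 0.0
```

```bash
python3 -c "
from h import *
st()"
```

```text
t44.15 [ 0.6369 -0.1314  0.0636] rodyaw -9.73 zax [ 0. -0. -1.] F [-0.64  0.23  0.73] T [0.   0.   0.02] gap 0.000 gf 0.0 q6 1.37
```

move_arm:
  targets:
    - {"dx": 0,"dy": 0,"dz": -0.06,"rx": 0,"ry": 0,"rz": 0}
    - {"dx": 0,"dy": 0,"dz": -0.06,"rx": 0,"ry": 0,"rz": 0}
    - {"dx": 0,"dy": 0,"dz": -0.06,"rx": 0,"ry": 0,"rz": 0}
    - {"dx": 0,"dy": 0,"dz": -0.06,"rx": 0,"ry": 0,"rz": 0}
    - {"dx": 0,"dy": 0,"dz": -0.06,"rx": 0,"ry": 0,"rz": 0}
    - {"dx": 0,"dy": 0,"dz": -0.06,"rx": 0,"ry": 0,"rz": 0}
    - {"dx": 0,"dy": 0,"dz": -0.05,"rx": 0,"ry": 0,"rz": 0}
    - {"dx": 0,"dy": 0,"dz": 0,"rx": 0,"ry": 0,"rz": 0}
    - {"dx": 0,"dy": 0,"dz": 0,"rx": 0,"ry": 0,"rz": 0}
    - {"dx": 0,"dy": 0,"dz": 0,"rx": 0,"ry": 0,"rz": 0}

```text
t: 45.4
tcp_pos: [0.6369, -0.1314, 0.0533]
tool_rot: [0.996, -0.085, -0.0, 0.0]
force: [-0.1, 0.1, -0.5]
finger_gap: 0.0
gripper_force: 0.0
```

```bash
python3 -c "
from h import *
st()"
```

```text
t45.40 [ 0.6369 -0.1314  0.0533] rodyaw -9.72 zax [-0. -0. -1.] F [-0.15  0.09 -0.55] T [-0.01 -0.02 -0.05] gap 0.000 gf 0.0 q6 1.37
```

move_arm:
  targets:
    - {"dx": 0,"dy": 0,"dz": -0.04,"rx": 0,"ry": 0,"rz": 0}
    - {"dx": 0,"dy": 0,"dz": -0.04,"rx": 0,"ry": 0,"rz": 0}
    - {"dx": 0,"dy": 0,"dz": -0.04,"rx": 0,"ry": 0,"rz": 0}
    - {"dx": 0,"dy": 0,"dz": -0.03,"rx": 0,"ry": 0,"rz": 0}
    - {"dx": 0,"dy": 0,"dz": 0,"rx": 0,"ry": 0,"rz": 0}
    - {"dx": 0,"dy": 0,"dz": 0,"rx": 0,"ry": 0,"rz": 0}
    - {"dx": 0,"dy": 0,"dz": 0,"rx": 0,"ry": 0,"rz": 0}
    - {"dx": 0,"dy": 0,"dz": 0,"rx": 0,"ry": 0,"rz": 0}
    - {"dx": 0,"dy": 0,"dz": 0,"rx": 0,"ry": 0,"rz": 0}
    - {"dx": 0,"dy": 0,"dz": 0,"rx": 0,"ry": 0,"rz": 0}

```text
t: 46.65
tcp_pos: [0.6385, -0.1319, 0.0511]
tool_rot: [0.996, -0.085, 0.002, 0.0]
force: [1.0, -0.8, 7.0]
finger_gap: 0.001
gripper_force: 2.9
```

```bash
python3 -c "
from h import *
st()"
```

```text
t46.65 [ 0.6385 -0.1319  0.0511] rodyaw -9.73 zax [ 0.004 -0.001 -1.   ] F [ 1.01 -0.83  7.02] T [ 0.02 -0.08 -0.02] gap 0.001 gf 2.9 q6 1.37
```

Contact came at 51.1 mm, which is the shank top's home height. I'll make one quick check near the small end too.

move_arm:
  targets:
    - {"dx": 0,"dy": 0,"dz": 0.3,"rx": 0,"ry": 0,"rz": 0}
    - {"dx": 0,"dy": 0,"dz": 0.1,"rx": 0,"ry": 0,"rz": 0}
    - {"dx": 0.4,"dy": -0.08,"dz": 0,"rx": 0,"ry": 0,"rz": 0}
    - {"dx": 0.5,"dy": -0.08,"dz": 0,"rx": 0,"ry": 0,"rz": 0}
    - {"dx": 0.4,"dy": -0.08,"dz": 0,"rx": 0,"ry": 0,"rz": 0}
    - {"dx": 0,"dy": 0,"dz": -0.1,"rx": 0,"ry": 0,"rz": 0}
    - {"dx": 0,"dy": 0,"dz": -0.1,"rx": 0,"ry": 0,"rz": 0}
    - {"dx": 0,"dy": 0,"dz": -0.1,"rx": 0,"ry": 0,"rz": 0}
    - {"dx": 0,"dy": 0,"dz": -0.06,"rx": 0,"ry": 0,"rz": 0}
    - {"dx": 0,"dy": 0,"dz": -0.03,"rx": 0,"ry": 0,"rz": 0}

```text
t: 47.9
tcp_pos: [0.6688, -0.1372, 0.0511]
tool_rot: [0.996, -0.085, -0.001, -0.0]
force: [-3.8, 0.4, 10.0]
finger_gap: -0.0
gripper_force: 4.8
```

```bash
python3 -c "
from h import *
st()"
```

```text
t47.90 [ 0.6688 -0.1372  0.0511] rodyaw -9.72 zax [-0.001  0.    -1.   ] F [-3.79  0.39 10.04] T [0.16 0.55 0.02] gap -0.000 gf 4.8 q6 1.37
```

move_arm:
  targets:
    - {"dx": 0,"dy": 0,"dz": 0.4,"rx": 0,"ry": 0,"rz": 0}
    - {"dx": 0,"dy": 0,"dz": 0.9,"rx": 0,"ry": 0,"rz": 0}
    - {"dx": 0,"dy": 0,"dz": 1,"rx": 0,"ry": 0,"rz": 0}
    - {"dx": 0,"dy": 0,"dz": 1,"rx": 0,"ry": 0,"rz": 0}
    - {"dx": -0.8,"dy": -0.6,"dz": 0.6,"rx": 0,"ry": 0,"rz": 0}
    - {"dx": -0.9,"dy": -0.8,"dz": 0,"rx": 0,"ry": 0,"rz": 0}
    - {"dx": -0.9,"dy": -0.8,"dz": 0,"rx": 0,"ry": 0,"rz": 0}
    - {"dx": -0.9,"dy": -0.8,"dz": 0,"rx": 0,"ry": 0,"rz": 0}
    - {"dx": -0.9,"dy": -0.8,"dz": 0,"rx": 0,"ry": 0,"rz": 0}
    - {"dx": -0.4,"dy": -0.4,"dz": 0,"rx": 0,"ry": 0,"rz": 0}

```text
t: 49.15
tcp_pos: [0.5484, -0.2433, 0.1477]
tool_rot: [0.996, -0.086, 0.0, 0.0]
force: [0.4, -0.5, 0.2]
finger_gap: -0.0
gripper_force: 0.0
```

```bash
python3 -c "
from h import *
st();crop('scene',270,100,450,290,3,'pics/c6.png')"
```

```text
t49.15 [ 0.5484 -0.2433  0.1477] rodyaw -9.81 zax [ 0. -0. -1.] F [ 0.41 -0.55  0.24] T [ 0.01 -0.03  0.  ] gap -0.000 gf 0.0 q6 1.14
```

View pics/c6.png

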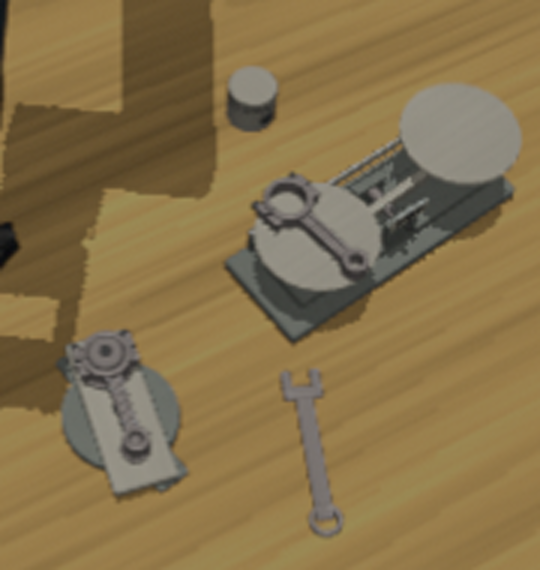

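The light rod lies on its plate at about (310,225). The heavy rod is home on the fixture at about (115,400), and the piston and spanner are undisturbed.

```bash
python3 -c "
from station import order
print(order.sign_off())"
```

```text
the job is handed in; nothing more can be done
None
```

I handed the job in at about 49 s: the left plate dropped, so I seated that rod on the swivel fixture, where light presses (7–10 N) near each end found it level at home height, and the lighter rod is still on the right plate.

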